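# Sockets back on the tray in order of size

## Task

Put the four loose steel sockets back on the socket tray: one standing mouth up in the middle of each round rubber pad, in order of size along the row. The biggest belongs on the pad next to the upright carrying loop, and they go down in size to the smallest at the other end.

Things in the scene. Friction and masses are not known exactly. Their poses are not given: they have to be found in the camera images.
- socket_xl: the biggest of four loose plain steel wrench sockets, round, 60 mm across its upper half (53 mm across the narrower lower end), 84 mm tall, standing on the bench with its hollow mouth up. Origin: centre of its underside; z: up its axis towards the mouth. At the start the bench within 30 mm of its wall is free.
- socket_l: the second biggest of four loose plain steel wrench sockets, round, 48 mm across its upper half (42 mm across the narrower lower end), 72 mm tall, standing on the bench with its hollow mouth up. Origin: centre of its underside; z: up its axis towards the mouth. At the start the bench within 30 mm of its wall is free.
- socket_m: the second smallest of four loose plain steel wrench sockets, round, 38 mm across its upper half (33 mm across the narrower lower end), 60 mm tall, standing on the bench with its hollow mouth up. Origin: centre of its underside; z: up its axis towards the mouth. At the start the bench within 30 mm of its wall is free.
- socket_s: the smallest of four loose plain steel wrench sockets, round, 28 mm across its upper half (25 mm across the narrower lower end), 48 mm tall, standing on the bench with its hollow mouth up. Origin: centre of its underside; z: up its axis towards the mouth. At the start the bench within 30 mm of its wall is free.
- pad_1: round black rubber pad, 66 mm across, 3 mm thick, fixed on the socket tray; the four pads are alike and stand in a straight row at 80 mm spacing; this is number 1 counted from the tray's left end (as the robot sees it). Origin: centre of its underside, on the 6 mm aluminium plate; its top face is 3 mm above the origin, 9 mm above the bench. The y axis runs along the row, x across it. The plate is 70 mm wide across the row, 400 mm long, fixed to the bench.
- pad_2: round black rubber pad, 66 mm across, 3 mm thick, fixed on the socket tray; the four pads are alike and stand in a straight row at 80 mm spacing; this is number 2 counted from the tray's left end (as the robot sees it). Origin: centre of its underside, on the 6 mm aluminium plate; its top face is 3 mm above the origin, 9 mm above the bench. The y axis runs along the row, x across it. The plate is 70 mm wide across the row, 400 mm long, fixed to the bench.
- pad_3: round black rubber pad, 66 mm across, 3 mm thick, fixed on the socket tray; the four pads are alike and stand in a straight row at 80 mm spacing; this is number 3 counted from the tray's left end (as the robot sees it). Origin: centre of its underside, on the 6 mm aluminium plate; its top face is 3 mm above the origin, 9 mm above the bench. The y axis runs along the row, x across it. The plate is 70 mm wide across the row, 400 mm long, fixed to the bench.
- pad_4: round black rubber pad, 66 mm across, 3 mm thick, fixed on the socket tray; the four pads are alike and stand in a straight row at 80 mm spacing; this is number 4 counted from the tray's left end (as the robot sees it). Origin: centre of its underside, on the 6 mm aluminium plate; its top face is 3 mm above the origin, 9 mm above the bench. The y axis runs along the row, x across it. The plate is 70 mm wide across the row, 400 mm long, fixed to the bench.
- loop: upright dark steel carrying loop, a 12 mm round bar bent to a bow, 60 mm wide across the row, 50 mm high, fixed on one end of the socket tray, in line with the pads and 66 mm beyond the centre of the last pad; which end varies. The other end has only a flat 4 mm plate. Origin: centre of its foot's underside, on the plate 6 mm above the bench.

How it is judged:
By the outcome, as a careful person would: the job done as asked, in the order asked, and still so for the second after the job is handed in, with the robot touching nothing.
It also fails if it takes over 104 s, if anything falls off the work surface, if the arm or the gripper's body presses on something with over 40 N, if the wrist force passes 120 N, or if a joint passes its speed limit or range.

## Robot

A 6-joint arm with a two-finger parallel gripper is mounted at the origin on a cart in front of the work surface, level with it; the furniture and walls round the work are solid. World frame = base frame: x ahead of the robot, y to its left, z up, the work surface at z = 0. Lengths are in m, angles in rad, forces in N, time in s.
With the tool pointing down it reaches from about 0.275 to 0.825 m from the base axis. Payload 4.9 kg.
Tool frame: the origin (TCP) lies midway between the tips of the shut fingers; the grasp point (between the pads) lies 19 mm behind it (grip_point_offset is the distance from the TCP to the grasp point, in m); z points along the fingers, y is the line along which they close (so a half turn about z gives the same grasp; the last joint's range is limited). The gripper opens to 85 mm and grips with 20 to 120 N. Pads are 22 mm wide; open, the fingers measure 114 mm over their backs; the gripper's body (76 mm by 85 mm) begins 54 mm behind the grasp point. The pads swing forward as they close: fully open they stand 13 mm farther back than shut.
Start: joints at [1.088, 0.326, -0.193, 1.052, 0, 1.437], TCP at [0.188, 0.517, 0.231] pointing down, gripper open.
Joint ranges: [-2.65, 2.65], [-0.97, 1.79], [-1.3, 1.35], [-1.93, 2.1], [-1.47, 1.37], [-3.14, 3.14]. Speed limits (rad/s): [2.57, 2.57, 3.14, 3.14, 3.14, 3.14].

## Interface

Orientations are given as a rotation vector (axis times angle).
In Python, from cell import * gives the robot as it stands. Calls block until the motion is done:
- movep(position, orientation): joint-space move of the TCP to a pose.
- move_l(position, velocity=0.15, rot=None, until_force=None): straight line of the TCP; rot=None keeps the orientation; velocity is the mean speed in m/s. With until_force (N) it stops when the force on the tool has changed by that much, and returns True; else False.
- set_joints(angles): joint-space move.
- let_go() and grab(newtons=None): open the fingers fully, or close them until they stop; newtons is the grip in N (None keeps the last).
- sleep(seconds).
- ik(position, orientation): joint angles nearest the present ones, or None.
- get_state(): the state.
- grab_frame(name): name is "scene" or "top"; returns a dict with "img" (400x640x3 uint8, red, green, blue), "fx", "fy", "cx", "cy" (pixels), "k1" (the pictures are not rectified: a ray, as slopes to the right and down, at radius r is drawn at 1 + k1 r^2 times it, then the intrinsics apply), "cam_to_world" (4x4, takes a point from camera to world coordinates). Camera axes: x right, y down, z forward; pixel columns grow to the right and rows downward; lengths in m; the calibration is good to about 2 mm. A picture is of the moment at which its call begins. There is no depth.
A pose or a line that the arm cannot do raises MotionError and nothing moves.
- sign_off(): hands the job in; it is judged then, once.
Trained networks look in the newest picture that a camera, given by its name, has taken for a name from the list of things; names that differ only in an ending like _2 or _b are one class to them, and where a whole thing is asked for, a point or a joint stands for the part that bears it (a point fixed in the world has none). Each returns a list of dicts, best first, with "score" (0 to 1); they miss things now and then, are a little off and sometimes report something else, mostly with a low value. They report only what shows in the picture. A call takes as long as a camera call.
- spot_in(camera, name): "centre" ([column, row] in pixels, amid what is visible of it).
- silhouettes(camera, name): "mask" (400x640 bool, what is visible of it) and "centre" ([column, row] in pixels, amid what is visible of it).
- tip_of(camera, name): "centre" ([column, row] in pixels: a listed point, or the origin of a listed thing).
The state is a dict: "clock": time; "q": joint angles; "joint_velocities": joint speeds; "tau": joint torques, N m; "position": TCP position; "eef_rot": TCP orientation; "contact_force": force on the tool from outside, world axes, zero at the start; "wrist_torque": the same for the moment, N m; "finger_gap": opening from 0.0 (shut) to 1.0 (fully open); "grasp_force": force on a finger pad.
Only numpy, scipy, OpenCV 4.12 (cv2) and the standard library are available. Lean on these libraries where they do the work, as an engineer would, in place of code of your own. Each camera call takes 0.05 s, during which the arm holds its last target. There are 200 camera calls.

## Working session

There is one attempt and no reset: what is moved stays moved. The work goes in short steps, each a Python script; the robot and the scene stay as the last script left them, time stands still between calls to the robot, and variables do not carry over. Pictures are saved under pics/ and viewed, at most 14 in all, crops included, and the job is handed in when it is done.

```bash
ls; mkdir -p pics; cat > h.py <<'E'
from cell import *
import numpy as np, cv2
def frame(n, fn=None):
    f=grab_frame(n)
    if fn: cv2.imwrite('pics/'+fn, f["img"][:,:,::-1])
    return f
def ray(f,px):
    K=np.array([[f["fx"],0,f["cx"]],[0,f["fy"],f["cy"]],[0,0,1.]])
    s=cv2.undistortPoints(np.array([[px]],float),K,np.array([f["k1"],0,0,0.]))[0,0]
    T=np.array(f["cam_to_world"]); return T[:3,3], T[:3,:3]@np.array([s[0],s[1],1])
def at_z(f,px,z):
    o,d=ray(f,px); return o+d*(z-o[2])/d[2]
E
python3 - <<'E'
from h import *
s=get_state(); print(s["clock"],s["position"],s["eef_rot"],s["finger_gap"])
H=dict(socket_xl=.084,socket_l=.072,socket_m=.06,socket_s=.048)
for c in("scene","top"):
    f=frame(c,c+"0.png"); T=np.array(f["cam_to_world"]); print(c,f["fx"],f["k1"],T[:3,3].round(3),T[:3,2].round(3))
    for n in list(H)+["pad_1","loop"]:
        for d in tip_of(c,n)[:5]: print(n,"tip",round(d["score"],2),np.round(d["centre"]),at_z(f,d["centre"],0 if n in H else .006).round(4))
        for d in spot_in(c,n)[:5]: print(n,"spot",round(d["score"],2),np.round(d["centre"]),at_z(f,d["centre"],H.get(n,.006)).round(4))
E
```

```text
pics
0.0 [0.18766868 0.51635373 0.23048236] [-5.44977632e-01 -3.09339842e+00  2.63860589e-03] 1.0035198103872125
scene 453.20057298696474 -0.009841180974923942 [ 0.19  -0.608  0.876] [ 0.325  0.572 -0.753]
socket_xl tip 0.61 [266. 211.] [0.4289 0.0849 0.    ]
socket_xl spot 0.8 [264. 196.] [0.4211 0.0605 0.084 ]
socket_l tip 0.82 [297. 261.] [ 0.4258 -0.0847  0.    ]
socket_l tip 0.48 [344. 323.] [ 0.4378 -0.268   0.    ]
socket_l spot 0.82 [242. 153.] [0.4387 0.2335 0.072 ]
socket_l spot 0.8 [299. 253.] [ 0.4187 -0.1113  0.072 ]
socket_m tip 0.82 [297. 261.] [ 0.4258 -0.0847  0.    ]
socket_m tip 0.48 [344. 323.] [ 0.4378 -0.268   0.    ]
socket_m spot 0.82 [242. 153.] [0.4424 0.246  0.06  ]
socket_m spot 0.8 [299. 253.] [ 0.4221 -0.1038  0.06  ]
socket_s tip 0.82 [297. 261.] [ 0.4258 -0.0847  0.    ]
socket_s tip 0.48 [344. 323.] [ 0.4378 -0.268   0.    ]
socket_s spot 0.82 [242. 153.] [0.4461 0.2586 0.048 ]
socket_s spot 0.8 [299. 253.] [ 0.4255 -0.0964  0.048 ]
pad_1 tip 0.96 [329. 195.] [0.5893 0.0455 0.006 ]
pad_1 tip 0.84 [344. 216.] [ 0.5864 -0.0319  0.006 ]
pad_1 tip 0.75 [3
[... 1503 characters left out ...]
498 0.2678 0.    ]
socket_s spot 0.69 [212. 222.] [0.4432 0.2673 0.048 ]
socket_s spot 0.69 [431. 265.] [ 0.4346 -0.2658  0.048 ]
socket_s spot 0.65 [354. 254.] [ 0.4286 -0.0825  0.048 ]
pad_1 tip 0.96 [312. 181.] [0.5989 0.0508 0.006 ]
pad_1 tip 0.93 [287. 174.] [0.6066 0.1182 0.006 ]
pad_1 tip 0.87 [256. 162.] [0.6222 0.2037 0.006 ]
pad_1 tip 0.6 [341. 193.] [ 0.5818 -0.0302  0.006 ]
pad_1 spot 0.98 [342. 190.] [ 0.5883 -0.0307  0.006 ]
pad_1 spot 0.81 [313. 181.] [0.6    0.0468 0.006 ]
pad_1 spot 0.71 [286. 173.] [0.6092 0.1192 0.006 ]
pad_1 spot 0.56 [258. 159.] [0.632  0.2001 0.006 ]
loop tip 0.73 [367. 202.] [ 0.5692 -0.0977  0.006 ]
loop spot 0.72 [370. 203.] [ 0.5687 -0.1052  0.006 ]
```

```bash
python3 -c "
import cv2
a=cv2.imread('pics/top0.png');cv2.imwrite('pics/top0c.png',cv2.resize(a[130:310,180:480],None,fx=2.66,fy=2.66,interpolation=cv2.INTER_CUBIC))
a=cv2.imread('pics/scene0.png');cv2.imwrite('pics/scene0c.png',cv2.resize(a[120:360,200:440],None,fx=2.5,fy=2.5,interpolation=cv2.INTER_CUBIC))"
```

```text
(no output)
```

View pics/top0c.png

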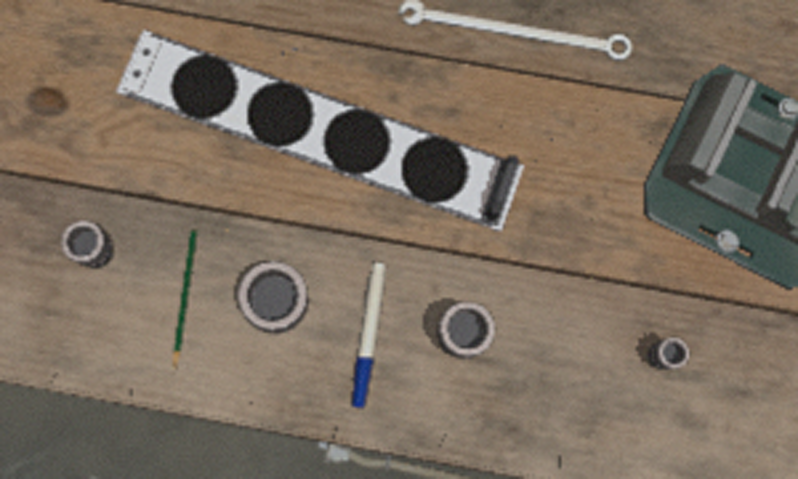

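View pics/scene0c.png

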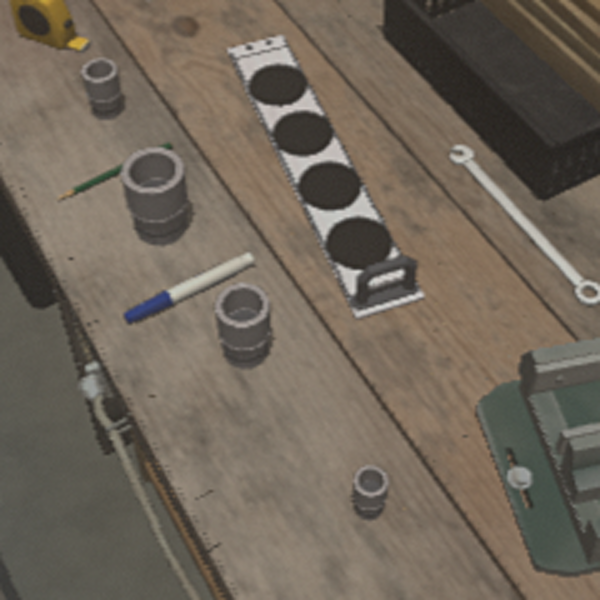

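The row of pads runs from the flat plate at the left to the loop at the right, so pad_4 (y≈-0.03) is next to the loop. In top-image pixels the sockets are m (212,221), xl (282,241), l (355,253) and s (432,262). I'll refine both sets next.

```bash
cat > meas.py <<'E'
from h import *
from scipy.optimize import least_squares
def project(f,P):
    T=np.linalg.inv(np.array(f["cam_to_world"]));K=np.array([[f["fx"],0,f["cx"]],[0,f["fy"],f["cy"]],[0,0,1.]])
    return cv2.projectPoints(np.array(P,float),cv2.Rodrigues(T[:3,:3])[0],T[:3,3],K,np.array([f["k1"],0,0,0.]))[0][:,0]
th=np.linspace(0,2*np.pi,72,endpoint=False); C=np.c_[np.cos(th),np.sin(th),0*th]
def fit_circle(f,c,r,z,sign):
    """centre (x,y) maximising mean radial brightness step at a known circle; sign=+1: brighter inside"""
    g=cv2.GaussianBlur(cv2.cvtColor(f["img"],cv2.COLOR_RGB2GRAY),(0,0),.8).astype(np.float32)
    def val(p,rr):
        q=project(f,np.array([p[0],p[1],z])+rr*C).astype(np.float32)
        return cv2.remap(g,q[:,:1],q[:,1:],cv2.INTER_LINEAR).ravel()
    best=max(((sign*(val(p,r-.0025)-val(p,r+.0025))).mean(),p[0],p[1]) for p in
      [(c[0]+i*.001,c[1]+j*.001) for i in range(-14,15) for j in range(-14,15)])
    return np.array(best)
S=dict(socket_xl=(.0300,.084,.4254,.0878),socket_l=(.024,.072,.4261,-.0802),socket_m=(.019,.06,.4417,.2642),socket_s=(.014,.048,.4346,-.2658))
P0=[(.632,.203),(.609,.121),(.595,.046),(.587,-.033)]
if __name__=="__main__":
    for c in("top","scene"):
        f=frame(c); im=f["img"].copy()
        pts=[]
        for n,(r,z,x,y) in S.items():
            b=fit_circle(f,(x,y),r,z,1); print(c,n,b.round(4)); pts.append((b[1:],r,z))
        pp=[]
        for p in P0:
            b=fit_circle(f,p,.033,.009,-1); print(c,b.round(4)); pp.append(b[1:]); pts.append((b[1:],.033,.009))
        pp=np.array(pp); k=np.array([1.5,.5,-.5,-1.5])*.08
        m=pp.mean(0); d=(k[:,None]*(pp-m)).sum(0); print("row",m.round(4),np.degrees(np.arctan2(*d[::-1])).round(2),"scale",np.linalg.norm(d)/(k@k))
        for b,r,z in pts:
            for q in project(f,np.array([*b,z])+r*C): im[int(round(q[1])),int(round(q[0]))]=(255,0,0)
        x0,y0=(180,130) if c=="top" else (190,120)
        cv2.imwrite(f'pics/fit_{c}.png',cv2.resize(im[y0:y0+220,x0:x0+290],None,fx=2.7,fy=2.7,interpolation=cv2.INTER_NEAREST)[:,:,::-1])
E
python3 meas.py
```

```text
top socket_xl [36.6124  0.4264  0.0898]
top socket_l [40.0029  0.4291 -0.0832]
top socket_m [36.3307  0.4457  0.2702]
top socket_s [21.9475  0.4426 -0.2698]
top [80.5019  0.623   0.201 ]
top [82.6663  0.609   0.123 ]
top [8.20083e+01 5.95000e-01 4.50000e-02]
top [ 8.35005e+01  5.81000e-01 -3.40000e-02]
row [0.602  0.0837] 79.86 scale 0.9942718755451146
scene socket_xl [28.5463  0.4264  0.0898]
scene socket_l [21.5772  0.4291 -0.0822]
scene socket_m [14.8327  0.4457  0.2702]
scene socket_s [17.3828  0.4426 -0.2698]
scene [54.8405  0.623   0.201 ]
scene [57.7219  0.609   0.122 ]
scene [6.36029e+01 5.95000e-01 4.40000e-02]
scene [ 5.60297e+01  5.81000e-01 -3.40000e-02]
row [0.602  0.0832] 79.86 scale 0.9942718755451146
```

View pics/fit_top.png

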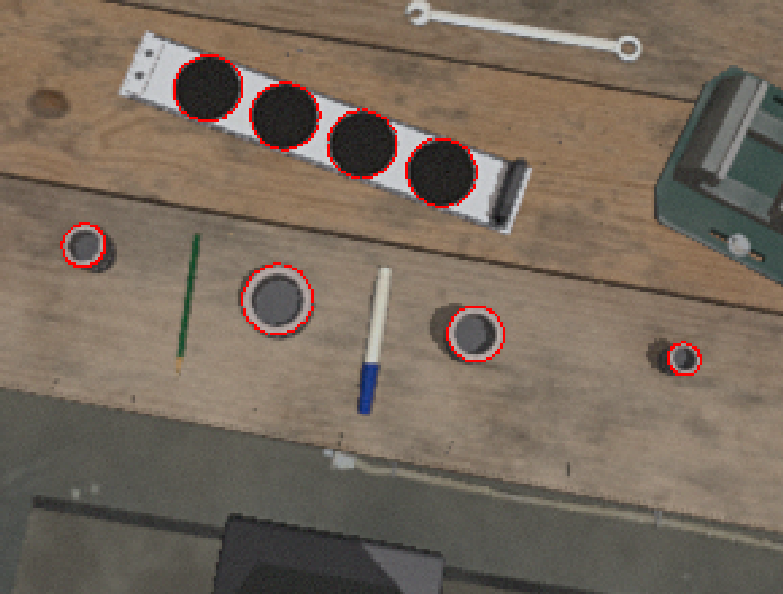

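View pics/fit_scene.png

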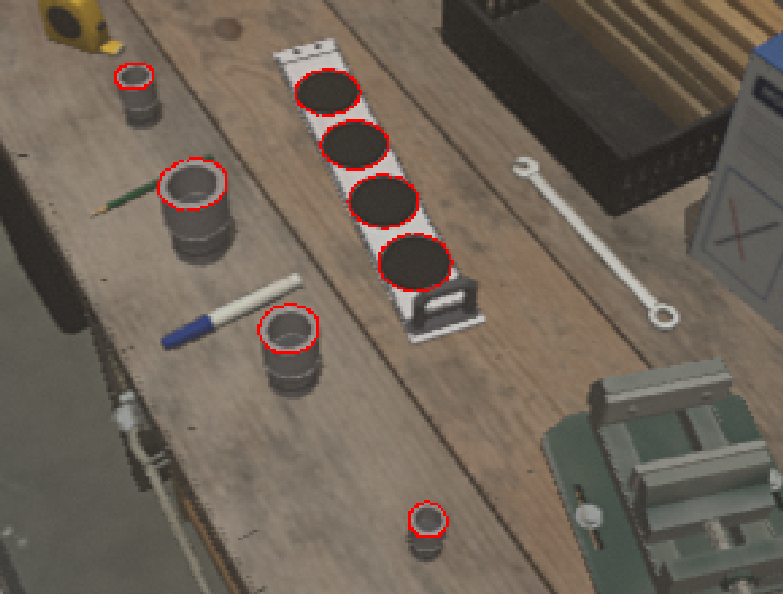

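The fitted circles sit on all the rims and pads, and both cameras agree within 1 mm. I'll start with the XL socket.

```bash
cat > job.py <<'E'
from h import *
from scipy.spatial.transform import Rotation as Ro
A=np.radians(79.86); d=np.array([np.cos(A),np.sin(A)]); m=np.array([.602,.0835])
pad={i+1:m+d*.08*(1.5-i) for i in range(4)}
S=dict(xl=((.4264,.0898),.084,4),l=((.4291,-.0827),.072,3),m=((.4457,.2702),.060,2),s=((.4426,-.2698),.048,1))
a=np.array([d[1],-d[0],0])   # across the row
def rots():
    for s in(1,-1): yield Ro.from_matrix(np.c_[np.cross(s*a,[0,0,-1]),s*a,[0,0,-1]]).as_rotvec()
def best_rot(ps):
    q=np.array(get_state()["q"]); o=[]
    for r in rots():
        js=[ik(p,r) for p in ps]
        if all(j is not None for j in js): o.append((max(abs(np.array(j)-q).max() for j in js),list(r)))
    return min(o)[1]
def st(t):
    s=get_state(); print(t,round(s["clock"],2),np.round(s["position"],4),"gap",round(s["finger_gap"],3),"gf",round(s["grasp_force"],1),"F",np.round(s["contact_force"],1),flush=True)
def do(n,hi=.2):
    (x,y),h,k=S[n]; px,py=pad[k]; zt=h*.75-.022
    r=best_rot([(x,y,zt),(x,y,hi),(px,py,hi),(px,py,zt+.009)])
    movep((x,y,hi),r); move_l((x,y,zt),.15); st("at")
    grab(60); st("grip")
    assert get_state()["finger_gap"]>.1
    move_l((x,y,hi),.15); st("lift")
    movep((px,py,hi),r); move_l((px,py,zt+.015),.15)
    print("touch",move_l((px,py,zt+.005),.02,until_force=5)); st("down")
    let_go(); move_l((px,py,hi),.2); st("done")
E
python3 -c "
from job import *
do('xl')
frame('top','xl_top.png');frame('scene','xl_scene.png')"; python3 -c "
import cv2
a=cv2.imread('pics/xl_scene.png');cv2.imwrite('pics/xl_c.png',cv2.resize(a[80:340,190:480],None,fx=2.3,fy=2.3))"
```

```text
at 4.39 [0.427  0.0899 0.0416] gap 1.002 gf 0.0 F [-0.4  0.6  0.1]
grip 4.78 [0.4267 0.09   0.042 ] gap 0.666 gf 63.7 F [-3.3  0.7  8.6]
lift 5.99 [0.4256 0.0897 0.1991] gap 0.664 gf 64.5 F [-0.2 -0.2 -3.7]
touch True
down 8.28 [ 0.5817 -0.0348  0.0511] gap 0.668 gf 65.5 F [-0.3 -0.2  3.9]
done 9.58 [ 0.5802 -0.0345  0.1989] gap 1.0 gf 0.0 F [-0.8  0.3 -0.6]
```

View pics/xl_c.png

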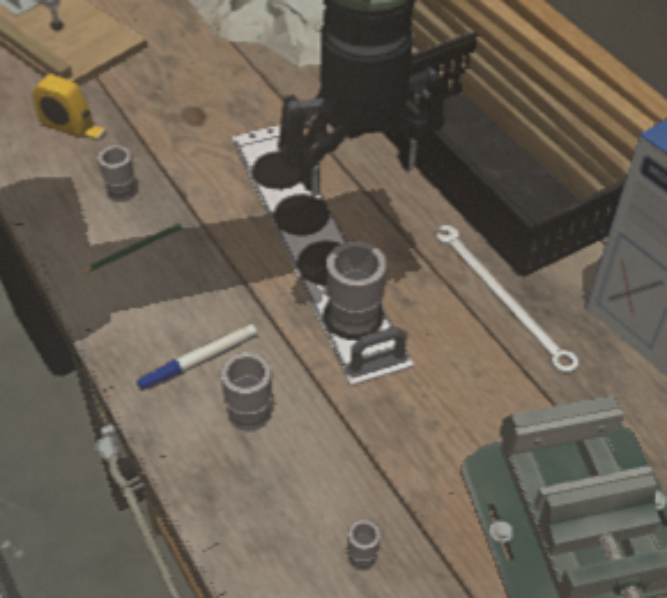

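XL stands upright on the pad by the loop, with its rim at crop (356,265). Now the other three, then I'll measure all of them.

```bash
python3 -c "
from job import *
for n in 'lms': do(n)
r=get_state()['eef_rot']; movep((.40,.45,.25),r); st('away')
from meas import fit_circle
R=dict(xl=.03,l=.024,m=.019,s=.014)
for c in('top','scene'):
    f=frame(c,'end_'+c+'.png')
    for n,(_,h,k) in S.items():
        b=fit_circle(f,pad[k],R[n],h+.009,1); e=b[1:]-pad[k]; print(c,n,b[0].round(1),'err along/across mm',(1e3*np.array([e@d,e@a[:2]])).round(1))
"; python3 -c "
import cv2
a=cv2.imread('pics/end_scene.png');cv2.imwrite('pics/end_c.png',cv2.resize(a[100:280,240:440],None,fx=3.3,fy=3.3))"
```

```text
at 11.63 [ 0.4298 -0.0828  0.0325] gap 1.003 gf 0.0 F [-0.   0.1  0.2]
grip 12.1 [ 0.4293 -0.0828  0.0329] gap 0.542 gf 60.7 F [-3.3  0.7 10.2]
lift 13.37 [ 0.4284 -0.0824  0.1991] gap 0.542 gf 62.0 F [-0.2 -0.8 -4.8]
touch True
down 15.76 [0.5957 0.0441 0.042 ] gap 0.54 gf 62.7 F [-1.   0.   5.6]
done 17.18 [0.5941 0.0442 0.1988] gap 0.998 gf 0.0 F [ 0.4 -0.7 -0.4]
at 19.57 [0.4464 0.2704 0.0237] gap 0.996 gf 0.0 F [0.4 0.9 0.9]
grip 20.07 [0.4458 0.2704 0.0237] gap 0.425 gf 59.6 F [-1.5 -0.2  6.6]
lift 21.41 [0.445  0.2699 0.199 ] gap 0.432 gf 60.1 F [-0.8 -0.3 -2.5]
touch True
down 23.91 [0.6097 0.1229 0.0327] gap 0.429 gf 60.8 F [-0.8 -0.1  5. ]
done 25.44 [0.6083 0.1228 0.1988] gap 1.002 gf 0.0 F [-0.  -0.3 -0.6]
at 28.41 [ 0.4432 -0.2702  0.0147] gap 0.997 gf 0.0 F [0.9 0.1 0.2]
grip 28.98 [ 0.4428 -0.27    0.0145] gap 0.299 gf 59.0 F [-0.4  1.1  5.6]
lift 30.38 [ 0.4421 -0.2694  0.1991] gap 0.301 gf 58.9 F [-0.4  0.5 -1. ]
touch True
down 33.88 [0.6238 0.2018 0.0236] gap 0.305 gf 59.4 F [-0.6 -0.1  4.2]
done 35.52 [0.6223 0.2014 0.1987] gap 1.005 gf 0.0 F [-0.9 -0.4 -0.4]
away 36.8 [0.4008 0.4493 0.2496] gap 0.998 gf 0.0 F [ 0.3 -0.6 -0. ]
top xl 37.5 err along/across mm [0.2 1. ]
top l 37.7 err along/across mm [-1.   0.2]
top m 38.4 err along/across mm [0. 0.]
top s 34.8 err along/across mm [-1.   0.2]
scene xl 34.6 err along/across mm [0.2 1. ]
scene l 29.0 err along/across mm [-1.   0.2]
scene m 26.1 err along/across mm [0. 0.]
scene s 12.9 err along/across mm [14.3  0.5]
```

View pics/end_c.png

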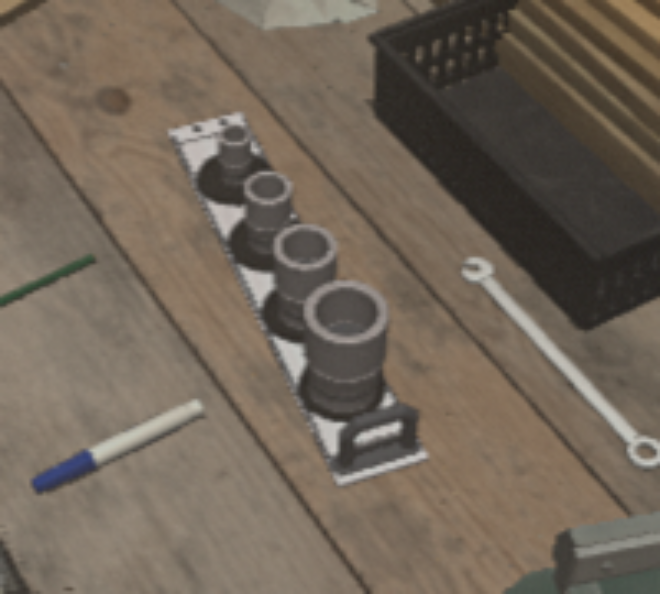

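All four sockets stand upright and in order on their pads: rims at crop (345,312), (304,247), (267,190) and (234,134), with XL by the loop. Each measures within about 1 mm of its pad centre. The one outlier is the small socket's scene-camera fit, 14 mm off. It locked onto the bright plate edge; the picture and the top camera both show that socket centred.

```bash
python3 -c "
from cell import *
print(sign_off())"
```

```text
the job is handed in; nothing more can be done
None
```

The job is handed in: all four sockets stand mouth up in the middle of their pads, biggest next to the loop down to the smallest at the far end, in about 37 s of robot time.

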